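# Find the full sample tin by feel

## Robot

A 6-joint arm with a two-finger parallel gripper is mounted at the origin on a cart in front of the work surface, level with it; the furniture and walls round the work are solid. World frame = base frame: x ahead of the robot, y to its left, z up, the work surface at z = 0. Lengths are in mm, angles in degrees, forces in N, time in s.
With the tool pointing down it reaches from about 350 to 850 mm from the base axis. Payload 8.1 kg.
Tool frame: the origin (TCP) lies between the finger pads; the fingertips stand ahead of it and the grasp point (between the pads) lies 2 mm behind it (nose_length is the z of the fingertips in the tool frame, in mm); z points along the fingers, y is the direction in which the jaws open and shut (so a half turn about z gives the same grasp; the last joint's range is limited). The gripper opens to 85 mm and grips with 20 to 120 N. Pads are 22 mm wide; open, the fingers measure 114 mm over their backs; the gripper's body (76 mm by 85 mm) begins 54 mm behind the grasp point. The pads swing forward as they close: fully open they stand 13 mm farther back than shut.
Start: joints at [67.128, 7.471, 85.268, -0, 87.261, -4.893], TCP at [185.184, 570.712, 222.692] pointing down, gripper open.
Joint ranges: [-169.43, 169.43], [-51.17, 129.36], [1.28, 143.12], [-76.62, 256.62], [0, 156.53], [-152.29, 152.29]. Speed limits (degrees/s): [136.94, 136.94, 159.86, 180, 180, 180].

## Interface

Orientations are given as [roll, pitch, yaw] about the fixed x, y, z axes, in that order (R = Rz(yaw) Ry(pitch) Rx(roll)).
In Python, from bench import * gives the robot as it stands.
- The arm moves only by the tool jog_arm, never from a script. Its argument "plan" is a list of rows, each a list of 3 entries, a list of its own where there are three numbers: the turn, a rotation vector about the tool's x, y, z in degrees, then the shift along the tool's x, y, z in m, then the gripper's target within -1 to 1 (fully open at 1, half-way at 0, shut at -1). A call has 1 to 12 rows; each row is the pose to reach, as a shift and turn from the pose commanded when the call began, along the tool's axes at that moment; what a row does not reach only later rows make up. A row lasts 1/8 s, in which the tool goes at most 62.5 mm and 10.7 degrees, less where a joint would pass 70% of its speed; a pose out of reach is approached as far as the arm can. A call with a gripper value outside its range is refused whole. The fingers move at their own pace and stop on an object; "force" is the grip in N (left out, the last holds). Time passes only in rows, so rows that repeat a pose let the fingers close. It gives the time, the measured TCP pose, the force and the opening at its end, in the units of the state.
- sense(): the state, without advancing time (a new reading comes with each control period).
- snapshot(name): name is "side" or "top" or "wrist"; returns (picture, depth): 480x640x3 uint8, blue, green, red; 480x640 float32, mm along the optical axis (not along the pixel's ray), 0 where there is no reading.
- camera_info(name): a dict with "fov_y" (degrees; the focal length in pixels is half the picture's height over the tangent of half this angle, whatever the lens; pixels are square), "cx", "cy" (the principal point, pixels), "origin" and "orientation" of the camera in the world. Camera axes: x right, y down, z forward; pixel columns grow to the right and rows downward; lengths in mm; the calibration is good to about 2 mm. A picture is of the moment at which its call begins: read the wrist's pose just before it. camera_info takes no time and is no camera call; for the wrist camera it gives the pose at the moment of the call.
- hand_in(): hands the job in, once; it reports no verdict.
The state is a dict: "time": time; "joint_pos": joint angles; "qd": joint speeds; "joint_efforts": joint torques, N m; "tool_pos": TCP position; "tcp_rot": TCP orientation; "ft_force": force on the tool from outside, world axes, zero at the start; "wrist_torque": the same for the moment, N m; "finger_gap": finger opening in mm.
Only numpy, scipy, OpenCV 4.12 (cv2) and the standard library are available. Lean on these libraries where they do the work, as an engineer would, in place of code of your own. Each camera call takes 0.05 s, during which the arm holds its last target.

## Task

Only one of the three identical closed sample tins in the carrier is still full. Heft them one at a time from left to right as the robot sees them (left is +y): lift each clear of the carrier for a moment and set it back upright in its own well before you take the next, though the right-hand one may stay in hand if it turns out to be the heaviest. Then hold the heaviest up, upright and still, about 20 cm or more above the worktop, and finish while holding it, with the other two back in their wells, no tin ever tipped over and the things lying around left where they are.

Things in the scene. Friction and masses are not known exactly. Their poses are not given: they have to be found in the camera images.
- tin_a: one of three outwardly identical closed aluminium sample tins: round, 54 mm across the lid (bottom 52 mm), 70 mm tall; origin at the centre of its underside, z up. It weighs between 0.15 and 0.7 kg, hidden; the heaviest of the three outweighs the next by at least 0.15 kg. Which tin stands in which well varies.
- tin_b: one of three outwardly identical closed aluminium sample tins: round, 54 mm across the lid (bottom 52 mm), 70 mm tall; origin at the centre of its underside, z up. It weighs between 0.15 and 0.7 kg, hidden; the heaviest of the three outweighs the next by at least 0.15 kg. Which tin stands in which well varies.
- tin_c: one of three outwardly identical closed aluminium sample tins: round, 54 mm across the lid (bottom 52 mm), 70 mm tall; origin at the centre of its underside, z up. It weighs between 0.15 and 0.7 kg, hidden; the heaviest of the three outweighs the next by at least 0.15 kg. Which tin stands in which well varies.
- carrier: grey plastic carrier block fixed to the worktop, 105 x 305 x 22 mm, three round wells in a row along its own y axis, 95 mm apart, each 64 mm across and 10 mm deep (so a tin has 5 mm of play all round and stands with its underside 12 mm and its top 82 mm above the worktop); origin at the centre of its underside, z up; it is turned at most 0.4 rad from the world axes
- well_left (a point): centre of the floor of the left well (at +95 mm along the carrier's y, robot's left), 12 mm above the worktop
- well_middle (a point): centre of the floor of the middle well (centre of the carrier), 12 mm above the worktop
- well_right (a point): centre of the floor of the right well (at -95 mm along the carrier's y, robot's right), 12 mm above the worktop
- petri_dish: bystander: lidded petri dish, 60 mm across, 15 mm tall, loose on the robot's side of the carrier; origin at the centre of its underside
- weighing_bottle: bystander: glass weighing bottle with lid, 42 mm across, 58 mm tall, loose behind the carrier; origin at the centre of its underside
- steel_scoop: bystander: steel scoop, 22 x 145 x 11 mm, loose on the robot's side of the carrier; origin at the centre of its underside, long side along its y
- wooden_spatula: bystander: wooden spatula, 16 x 176 x 8 mm, loose behind the carrier; origin at the centre of its underside, long side along its y
Things that resemble listed ones, but are neither listed nor needed, are in the scene too. Leave any blue look-alike of the tin_c alone.

How it is judged:
By the outcome, as a careful person would: the job done as asked, in the order asked, and still so for the second after the job is handed in, while the arm keeps its last pose, push and grip.
It also fails if it takes over 72 s, if anything falls off the work surface, if the arm or the gripper's body presses on something with over 40 N, if the wrist force passes 120 N, or if a joint passes its speed limit or range.

## Working session

There is one attempt and no reset: what is moved stays moved. The work goes in short steps, Python scripts to look and compute and a tool call to move; the robot and the scene stay as the last step left them, time stands still between calls to the robot, and variables do not carry over. Pictures are saved under pics/ and viewed, and the job is handed in when it is done.

Besides the shell and the picture viewer there is one more tool, called after "Emit:" as name([rows], argument=value, ...), one row to a line, values as JSON. jog_arm: Moves the arm, as the interface text tells. Its arguments: {"type":"object","properties":{"plan":{"type":"array","items":{"type":"array"}},"force":{"type":"number"}},"required":["plan"]}

```bash
ls; mkdir -p pics; python3 - <<'E'
from bench import *
import cv2
s=sense();print(s)
for n in("top","side"):
    p,d=snapshot(n);cv2.imwrite(f"pics/{n}0.png",p)
    import numpy as np
    np.save(f"pics/{n}0.npy",d);print(n,camera_info(n))
print(camera_info("wrist"))
E
```

```text
pics
{'time': 0.0, 'joint_pos': array([ 6.71273334e+01,  7.51669655e+00,  8.53292104e+01,  6.49303322e-04,
        8.72593522e+01, -4.89241125e+00]), 'qd': array([ 0.04703132, -0.02121907, -0.01663246,  0.01291795, -0.03805806,
        0.00045498]), 'joint_efforts': array([ 5.52809815e-04, -5.69381225e+01, -5.00562644e+01, -4.45437990e-04,
        1.41718818e-02, -3.24832206e-05]), 'tool_pos': array([184.96638624, 570.19744693, 221.62852284]), 'tcp_rot': array([-1.79895180e+02, -9.62315452e-03,  1.62019704e+02]), 'ft_force': array([ 0.63236202, -0.50500625, -1.0061597 ]), 'wrist_torque': array([0.00123988, 0.01720984, 0.02073   ]), 'finger_gap': 85.18505382037591}
top {'fov_y': 53.56124550363348, 'cx': 332.0769880909327, 'cy': 234.0934596090665, 'origin': array([490.59136928,  14.8460327 , 942.95970341]), 'orientation': array([-174.63064906,    0.84644072,  -90.34966394])}
side {'fov_y': 52.575112702754964, 'cx': 319.73100885957706, 'cy': 233.88555443791557, 'origin': array([ 348.3279663 , -594.19685781,  614.03633226]), 'orientation': array([-131.60977943,    0.3819318 ,  -20.88686402])}
{'fov_y': 64.72049238397452, 'cx': 319.47730621377724, 'cy': 237.50129185067775, 'origin': array([117.28414897, 592.9386342 , 372.45752272]), 'orientation': array([1.63505746e+02, 1.00503333e-02, 7.20421733e+01])}
```

View pics/top0.png

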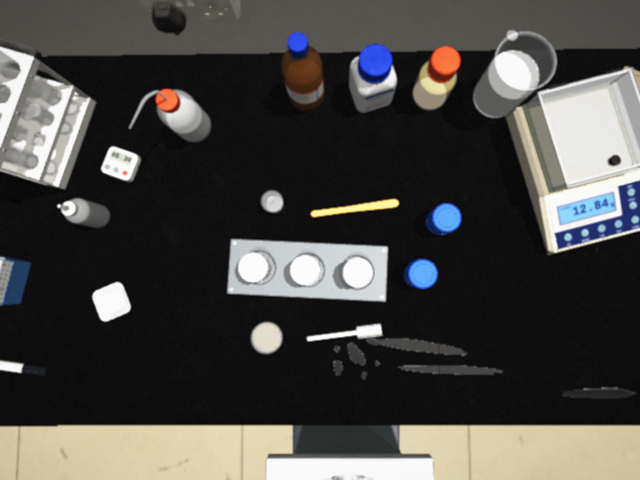

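View pics/side0.png

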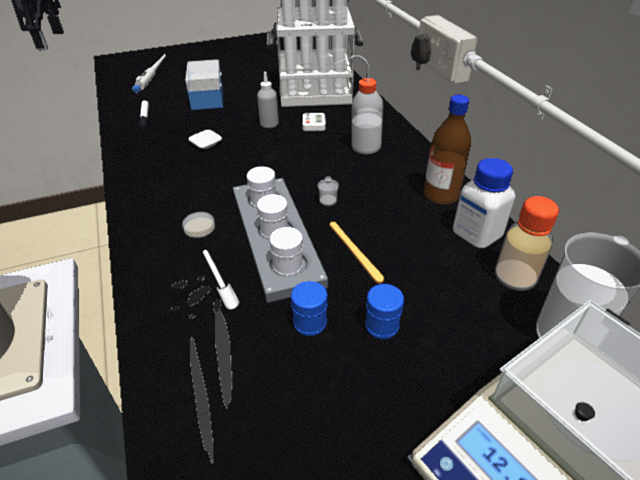

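The top view shows three white-lidded tins in the grey carrier at about (255,267), (307,270) and (358,272). The blue look-alikes at (444,219) and (421,274) are outside it and must be left alone. The petri dish is at (266,338), the scoop at (345,333), the weighing bottle at (272,201) and the spatula at (355,208).

```bash
cat > h.py <<'E'
import numpy as np, cv2
from scipy.spatial.transform import Rotation as R
from bench import *
def ray(ci,u,v):
    f=240/np.tan(np.radians(ci["fov_y"]/2))
    d=np.array([(u-ci["cx"])/f,(v-ci["cy"])/f,1.])
    return R.from_euler("xyz",ci["orientation"],degrees=True).as_matrix()@d
def onplane(ci,u,v,z):
    d=ray(ci,u,v);o=ci["origin"];return o+d*(z-o[2])/d[2]
def dep(ci,u,v,d): return ci["origin"]+ray(ci,u,v)*d
E
cat > m.py <<'E'
from h import *
import sys
ci=camera_info("top");p=cv2.imread("pics/top0.png");d=np.load("pics/top0.npy")
# lids: from depth, height 75-90 in carrier region
vv,uu=np.mgrid[0:480,0:640]
f=240/np.tan(np.radians(ci["fov_y"]/2))
D=np.stack([(uu-ci["cx"])/f,(vv-ci["cy"])/f,np.ones_like(uu)],-1)*d[...,None]
P=D@R.from_euler("xyz",ci["orientation"],degrees=True).as_matrix().T+ci["origin"]
def blobs(m,name,z):
    n,l,st,c=cv2.connectedComponentsWithStats(m.astype(np.uint8))
    for i in range(1,n):
        if st[i,4]>150:
            cs,_=cv2.findContours((l==i).astype(np.uint8),0,2)
            (cx,cy),r=cv2.minEnclosingCircle(cs[0])
            q=onplane(ci,cx,cy,z);e=onplane(ci,cx+np.sqrt(st[i,4]/np.pi),cy,z)
            rr=cv2.minAreaRect(cs[0])
            box=[onplane(ci,*b,z)[:2].round() .tolist() for b in cv2.boxPoints(rr)]
            print(name,c[i].round(1),"xy",q.round(1),"cen",onplane(ci,*c[i],z).round(1),"diam",round(2*np.linalg.norm(e-q),1),"medz",round(float(np.median(P[...,2][l==i])),1),"box",box)
roi=(uu>200)&(uu<480)&(vv>170)&(vv<370)
blobs((P[...,2]>74)&(P[...,2]<92)&roi&(d>0),"lid",82)
g=p.astype(int)
blobs((P[...,2]>14)&(P[...,2]<200)&roi&(d>0)&(uu<395)&(vv>225)&(vv<315),"carrier",22)
blobs((g[...,0]>150)&(g[...,2]<100)&roi,"blue",70)
cv2.imwrite("pics/crop0.png",cv2.resize(p[170:360,210:480],None,fx=2.9,fy=2.9))
E
python3 m.py
```

```text
lid [253.2 267.5] xy [511.6 170.1  82. ] cen [511.9 170.4  82. ] diam 53.8 medz 81.6 box [[512.0, 208.0], [549.0, 171.0], [512.0, 133.0], [475.0, 170.0]]
lid [304.9 270.2] xy [506.2  76.8  82. ] cen [506.5  76.7  82. ] diam 53.1 medz 81.5 box [[506.0, 114.0], [543.0, 76.0], [507.0, 40.0], [470.0, 77.0]]
lid [357.8 272.5] xy [501.5 -18.9  82. ] cen [501.6 -19.   82. ] diam 53.4 medz 82.0 box [[502.0, 18.0], [539.0, -20.0], [501.0, -56.0], [465.0, -19.0]]
carrier [307.9 270.2] xy [505.7  75.3  22. ] cen [507.5  75.   22. ] diam 196.6 medz 22.4 box [[464.0, 230.0], [569.0, 227.0], [552.0, -80.0], [447.0, -73.0]]
blue [446.1 217.1] xy [ 602.4 -183.5   70. ] cen [ 602.6 -183.3   70. ] diam 52.8 medz 69.9 box [[629.0, -158.0], [629.0, -210.0], [577.0, -208.0], [577.0, -157.0]]
blue [422.3 273.4] xy [ 499.7 -137.2   70. ] cen [ 499.4 -137.    70. ] diam 52.9 medz 70.0 box [[500.0, -100.0], [538.0, -138.0], [500.0, -175.0], [463.0, -136.0]]
```

View pics/crop0.png

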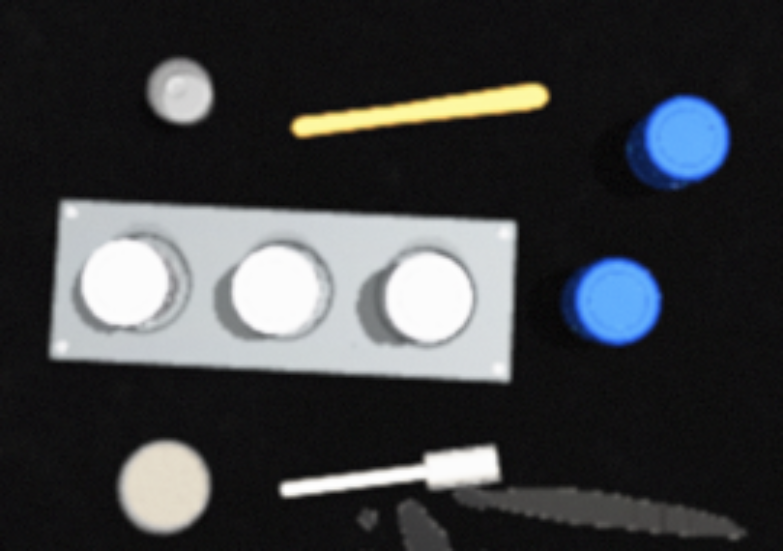

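```bash
cat >> h.py <<'E'
def go(cmd,tgt):
    "cmd,tgt: (x,y,z,yaw) mm/deg tool down; print turn and shift"
    A=R.from_euler("xyz",[180,0,cmd[3]],degrees=True).as_matrix();B=R.from_euler("xyz",[180,0,tgt[3]],degrees=True).as_matrix()
    print("turn",R.from_matrix(A.T@B).as_rotvec(degrees=True).round(2),"shift m",(A.T@(np.array(tgt[:3])-np.array(cmd[:3]))/1000).round(4))
E
python3 - <<'E'
import bench
print([n for n in dir(bench) if n[0]!='_'], getattr(bench,'nose_length',None))
from h import *
go((185.2,570.7,222.7,162.0),(512,170,180,86.9))
E
```

```text
['PlanningError', 'camera_info', 'hand_in', 'nose_length', 'sense', 'snapshot'] 17.0
turn [ 0.  -0.  75.1] shift m [-0.4346 -0.2801  0.0427]
```

Emit:
jog_arm([
  [[0,0,9],[-0.04,-0.026,0.004],1],
  [[0,0,18],[-0.085,-0.055,0.01],1],
  [[0,0,27],[-0.13,-0.085,0.015],1],
  [[0,0,36],[-0.18,-0.115,0.02],1],
  [[0,0,45],[-0.23,-0.148,0.025],1],
  [[0,0,54],[-0.28,-0.18,0.03],1],
  [[0,0,63],[-0.33,-0.212,0.035],1],
  [[0,0,70],[-0.38,-0.245,0.04],1],
  [[0,0,75.1],[-0.42,-0.27,0.043],1],
  [[0,0,75.1],[-0.4346,-0.2801,0.043],1],
  [[0,0,75.1],[-0.4346,-0.2801,0.043],1],
  [[0,0,75.1],[-0.4346,-0.2801,0.043],1],
], force=50)

```text
time: 1.6
tool_pos: [511.4, 171.3, 179.7]
tcp_rot: [-180.0, -0.0, 87.0]
ft_force: [0.1, -0.3, -0.2]
finger_gap: 85.2
```

```bash
cat > w.py <<'E'
from h import *
import sys
F=[];T=[]
n=int(sys.argv[1])
for i in range(n):
    if i: snapshot("wrist")
    s=sense();F.append(s["ft_force"]);T.append(s["joint_efforts"])
print("t",s["time"],"pos",s["tool_pos"].round(1),s["tcp_rot"].round(2),"gap",s["finger_gap"].round(1))
print("F",np.mean(F,0).round(2),"sd",np.std(F,0).round(2),"tau",np.mean(T,0).round(2)[1:3],np.std(T,0).round(2)[1:3], "q6",s["joint_pos"].round(1))
if len(sys.argv)>2:
    cv2.imwrite("pics/"+sys.argv[2],snapshot("side")[0])
    cv2.imwrite("pics/w"+sys.argv[2],snapshot("wrist")[0])
E
python3 w.py 10 a1.png
```

```text
Traceback (most recent call last):
  File "w.py", line 8, in <module>
    print("t",s["time"],"pos",s["tool_pos"].round(1),s["tcp_rot"].round(2),"gap",s["finger_gap"].round(1))
                                                                                 ^^^^^^^^^^^^^^^^^^^^^
AttributeError: 'float' object has no attribute 'round'
```

```bash
sed -i 's/s\["finger_gap"\].round(1)/round(s["finger_gap"],1)/' w.py; python3 w.py 10 a1.png
```

```text
t 2.5 pos [512.1 170.1 179.7] [-180.     -0.     86.91] gap 85.2
F [ 0.22  0.1  -0.03] sd [0.48 0.54 0.77] tau [-48.8  -49.23] [0.01 0.  ] q6 [12.9 -0.5 98.1  0.  82.4 16. ]
```

View pics/wa1.png

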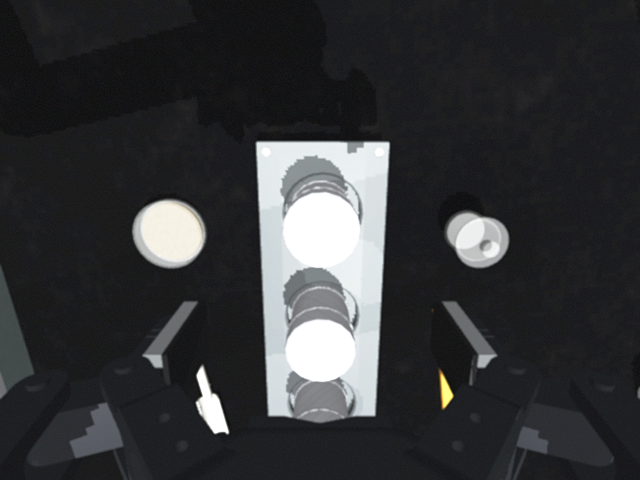

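The wrist view shows the left tin at about (321,230), the middle one at (321,350), the petri dish at (170,232) and the bottle at (480,240). I'll cross-check lid positions from this view.

```bash
python3 - <<'E'
from h import *
ci=camera_info("wrist")
for u,v,z in((321,230,82),(320,350,82),(170,233,15),(484,243,58)): print(onplane(ci,u,v,z).round(1))
go((512,170,180,86.9),(512,170,56,86.9))
E
```

```text
[514.4 174.6  82. ]
[508.8  81.6  82. ]
[383.2 160.6  15. ]
[636.2 151.3  58. ]
turn [0. 0. 0.] shift m [ 0.    -0.     0.124]
```

The two views agree within 5 mm, so I'll aim about 2 mm toward the mean and descend.

Emit:
jog_arm([
  [[0,0,0],[0.002,0,0.03],1],
  [[0,0,0],[0.002,0,0.06],1],
  [[0,0,0],[0.002,0,0.09],1],
  [[0,0,0],[0.002,0,0.11],1],
  [[0,0,0],[0.002,0,0.124],1],
  [[0,0,0],[0.002,0,0.124],1],
  [[0,0,0],[0.002,0,0.124],1],
  [[0,0,0],[0.002,0,0.124],-1],
  [[0,0,0],[0.002,0,0.124],-1],
  [[0,0,0],[0.002,0,0.124],-1],
  [[0,0,0],[0.002,0,0.124],-1],
  [[0,0,0],[0.002,0,0.124],-1],
], force=50)

```text
time: 4.1
tool_pos: [513.2, 172.3, 57.1]
tcp_rot: [179.9, -0.0, 86.9]
ft_force: [-0.5, -1.3, 5.2]
finger_gap: 51.5
```

```bash
python3 w.py 3 a2.png
```

```text
t 4.2 pos [513.1 172.3  57. ] [ 1.7989e+02 -3.0000e-02  8.6920e+01] gap 51.6
F [-0.66 -0.46  5.18] sd [0.17 0.57 0.38] tau [-48.64 -43.01] [0. 0.] q6 [ 13.1   6.7 104.2  -0.   69.1  16.2]
```

View pics/a2.png

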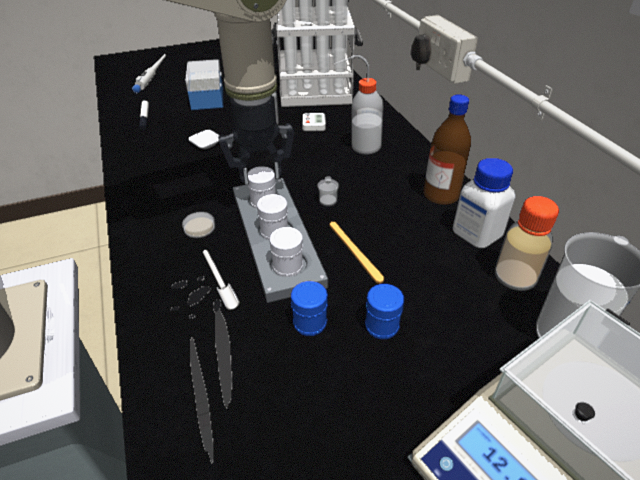

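The side view shows the fingers either side of the left tin at about (261,180), with a gap of 51.6 mm and nothing else touched. I'll lift it 60 mm.

Emit:
jog_arm([
  [[0,0,0],[0,0,-0.006],-1],
  [[0,0,0],[0,0,-0.015],-1],
  [[0,0,0],[0,0,-0.03],-1],
  [[0,0,0],[0,0,-0.045],-1],
  [[0,0,0],[0,0,-0.055],-1],
  [[0,0,0],[0,0,-0.06],-1],
  [[0,0,0],[0,0,-0.06],-1],
  [[0,0,0],[0,0,-0.06],-1],
  [[0,0,0],[0,0,-0.06],-1],
  [[0,0,0],[0,0,-0.06],-1],
])

```text
time: 5.55
tool_pos: [512.0, 172.1, 115.3]
tcp_rot: [-180.0, 0.0, 86.9]
ft_force: [0.1, -0.4, -5.9]
finger_gap: 51.3
```

```bash
python3 w.py 16 a3.png
```

```text
t 6.3 pos [512.2 172.1 115.7] [180.    -0.    86.92] gap 51.5
F [-0.07  0.08 -6.25] sd [0.36 0.59 0.43] tau [-53.25 -50.65] [0.02 0.03] q6 [ 13.1   2.7 101.7  -0.   75.6  16.2]
```

View pics/a3.png

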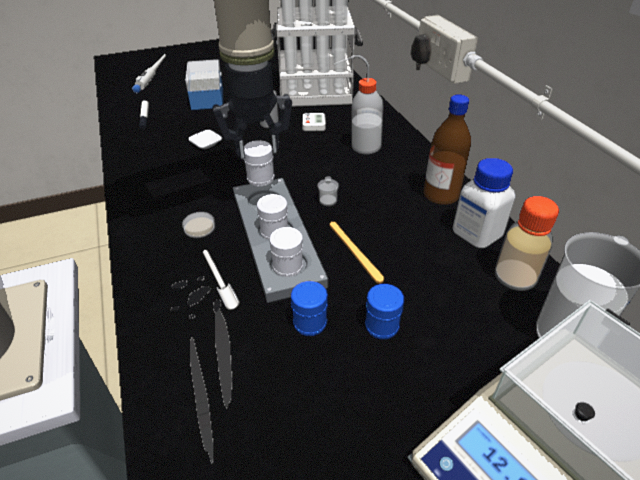

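The left tin was lifted upright at about (259,162). It pulls 6.25 N, or about 0.64 kg. I'll set it back now.

Emit:
jog_arm([
  [[0,0,0],[0,0,0.01],-1],
  [[0,0,0],[0,0,0.022],-1],
  [[0,0,0],[0,0,0.034],-1],
  [[0,0,0],[0,0,0.044],-1],
  [[0,0,0],[0,0,0.052],-1],
  [[0,0,0],[0,0,0.057],-1],
  [[0,0,0],[0,0,0.06],-1],
  [[0,0,0],[0,0,0.06],-1],
  [[0,0,0],[0,0,0.06],-1],
  [[0,0,0],[0,0,0.06],-1],
])

```text
time: 7.65
tool_pos: [512.6, 172.3, 57.1]
tcp_rot: [180.0, -0.0, 86.9]
ft_force: [-4.6, -0.5, 4.1]
finger_gap: 51.7
```

```bash
python3 w.py 2
```

```text
t 7.7 pos [512.6 172.2  57.1] [ 1.7996e+02 -1.0000e-02  8.6920e+01] gap 51.5
F [-5.04 -1.16  4.7 ] sd [0.49 0.62 0.64] tau [-50.37 -46.41] [0. 0.] q6 [ 13.1   6.6 104.2  -0.   69.1  16.2]
```

Seated at the same height as before. Now open and rise.

Emit:
jog_arm([
  [[0,0,0],[0,0,0],1],
  [[0,0,0],[0,0,0],1],
  [[0,0,0],[0,0,0],1],
  [[0,0,0],[0,0,0],1],
  [[0,0,0],[0,0,0],1],
  [[0,0,0],[0,0,0],1],
  [[0,0,0],[0,0,-0.02],1],
  [[0,0,0],[0,0,-0.05],1],
  [[0,0,0],[0,0,-0.09],1],
  [[0,0,0],[0,0,-0.124],1],
  [[0,0,0],[0,0,-0.124],1],
])

```text
time: 9.07
tool_pos: [514.4, 172.7, 183.5]
tcp_rot: [179.6, -0.1, 86.9]
ft_force: [-0.1, 0.2, -1.1]
finger_gap: 85.0
```

```bash
python3 w.py 2 a4.png; python3 - <<'E'
from h import *
go((512.1,172,180,86.9),(507,79,180,86.9))
go((512.1,172,180,86.9),(502,-17,180,86.9))
E
```

```text
t 9.125 pos [513.3 172.4 181.2] [ 1.7982e+02 -5.0000e-02  8.6920e+01] gap 85.0
F [-0.01  0.08 -0.72] sd [0.11 0.14 0.35] tau [-50.21 -50.63] [0.64 0.72] q6 [13.1 -0.5 97.9  0.  82.4 16.2]
turn [0. 0. 0.] shift m [-0.0931 -0.0001 -0.    ]
turn [0. 0. 0.] shift m [-1.893e-01  1.000e-04  0.000e+00]
```

View pics/a4.png

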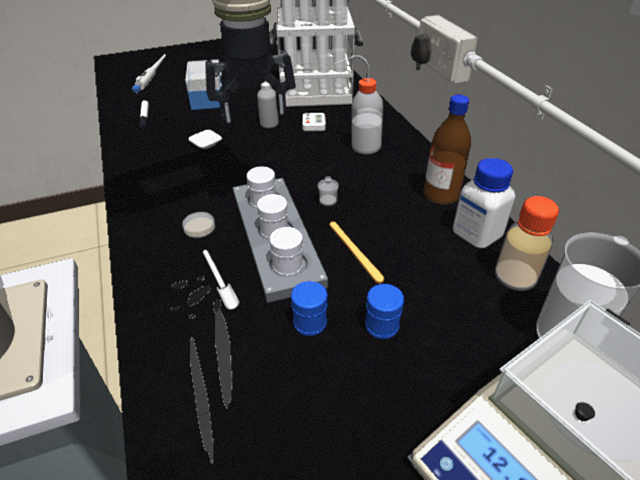

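The left tin is upright in its well at about (261,180) and the gripper is clear above it. Next is the middle tin.

Emit:
jog_arm([
  [[0,0,0],[-0.03,0,0],1],
  [[0,0,0],[-0.065,0,0],1],
  [[0,0,0],[-0.093,0,0],1],
  [[0,0,0],[-0.093,0,0],1],
  [[0,0,0],[-0.093,0,0.03],1],
  [[0,0,0],[-0.093,0,0.06],1],
  [[0,0,0],[-0.093,0,0.09],1],
  [[0,0,0],[-0.093,0,0.11],1],
  [[0,0,0],[-0.093,0,0.124],1],
  [[0,0,0],[-0.093,0,0.124],1],
  [[0,0,0],[-0.093,0,0.124],1],
])

```text
time: 10.6
tool_pos: [507.8, 79.5, 56.4]
tcp_rot: [179.9, -0.0, 86.9]
ft_force: [0.8, -0.1, -0.4]
finger_gap: 85.5
```

Emit:
jog_arm([
  [[0,0,0],[0,0,0],-1],
  [[0,0,0],[0,0,0],-1],
  [[0,0,0],[0,0,0],-1],
  [[0,0,0],[0,0,0],-1],
  [[0,0,0],[0,0,0],-1],
  [[0,0,0],[0,0,0],-1],
], force=50)

```text
time: 11.35
tool_pos: [508.0, 79.3, 57.1]
tcp_rot: [179.9, -0.0, 86.9]
ft_force: [-2.7, 0.7, 7.3]
finger_gap: 51.9
```

Emit:
jog_arm([
  [[0,0,0],[0,0,-0.006],-1],
  [[0,0,0],[0,0,-0.015],-1],
  [[0,0,0],[0,0,-0.03],-1],
  [[0,0,0],[0,0,-0.045],-1],
  [[0,0,0],[0,0,-0.055],-1],
  [[0,0,0],[0,0,-0.06],-1],
  [[0,0,0],[0,0,-0.06],-1],
  [[0,0,0],[0,0,-0.06],-1],
  [[0,0,0],[0,0,-0.06],-1],
  [[0,0,0],[0,0,-0.06],-1],
])

```text
time: 12.6
tool_pos: [507.0, 79.3, 115.3]
tcp_rot: [-180.0, 0.0, 86.9]
ft_force: [0.4, 0.4, -1.4]
finger_gap: 51.7
```

```bash
python3 w.py 16 a5.png
```

```text
t 13.35 pos [507.2  79.3 115.7] [-180.     -0.     86.92] gap 51.6
F [ 0.01  0.11 -1.57] sd [0.54 0.44 0.61] tau [-46.88 -48.26] [0.02 0.02] q6 [  3.2  -1.5 106.    0.   75.5   6.2]
```

View pics/a5.png

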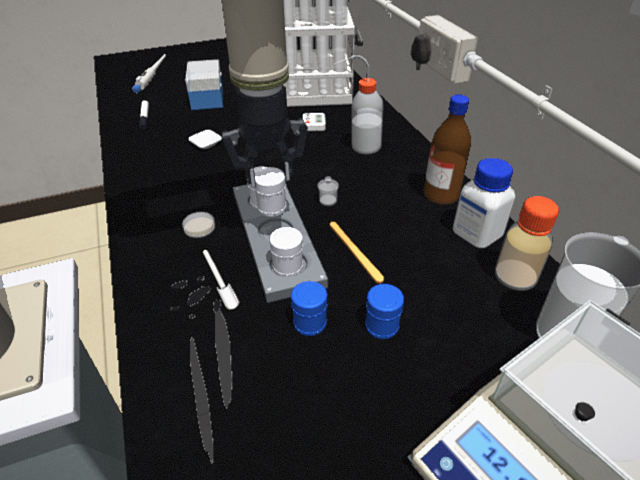

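The middle tin is lifted clear at about (270,192) with its empty well visible at (272,232). It pulls 1.6 N, about 0.16 kg, so it is much lighter. I'll put it back.

Emit:
jog_arm([
  [[0,0,0],[0,0,0.01],-1],
  [[0,0,0],[0,0,0.022],-1],
  [[0,0,0],[0,0,0.034],-1],
  [[0,0,0],[0,0,0.044],-1],
  [[0,0,0],[0,0,0.052],-1],
  [[0,0,0],[0,0,0.057],-1],
  [[0,0,0],[0,0,0.06],-1],
  [[0,0,0],[0,0,0.06],-1],
  [[0,0,0],[0,0,0.06],-1],
  [[0,0,0],[0,0,0.06],-1],
])

```text
time: 14.7
tool_pos: [507.6, 79.3, 57.2]
tcp_rot: [180.0, -0.0, 86.9]
ft_force: [-5.9, 0.1, 10.4]
finger_gap: 51.8
```

Emit:
jog_arm([
  [[0,0,0],[0,0,0],1],
  [[0,0,0],[0,0,0],1],
  [[0,0,0],[0,0,0],1],
  [[0,0,0],[0,0,0],1],
  [[0,0,0],[0,0,0],1],
  [[0,0,0],[0,0,0],1],
  [[0,0,0],[0,0,-0.02],1],
  [[0,0,0],[0,0,-0.05],1],
  [[0,0,0],[0,0,-0.09],1],
  [[0,0,0],[0,0,-0.124],1],
  [[0,0,0],[0,0,-0.124],1],
])

```text
time: 16.08
tool_pos: [509.5, 79.4, 183.4]
tcp_rot: [179.6, -0.0, 86.9]
ft_force: [0.8, 0.2, -0.3]
finger_gap: 85.7
```

```bash
python3 w.py 2 a6.png
```

```text
t 16.125 pos [508.3  79.3 181.2] [ 1.7981e+02 -2.0000e-02  8.6920e+01] gap 85.2
F [ 0.16  0.15 -0.2 ] sd [0.6  0.07 0.08] tau [-46.33 -50.72] [0.55 0.66] q6 [  3.2  -4.7 102.    0.   82.5   6.2]
```

View pics/a6.png

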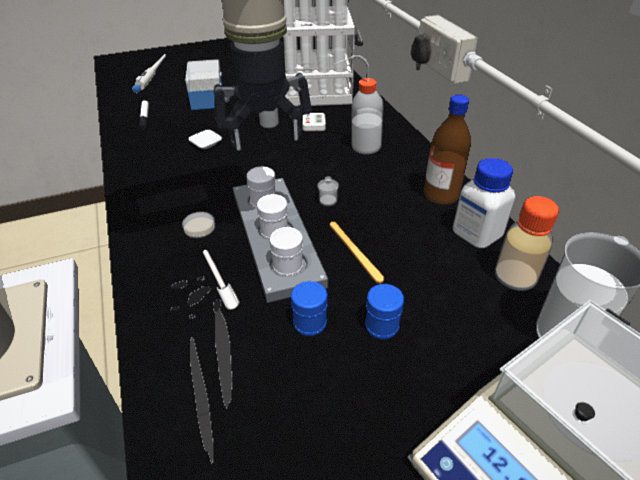

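The middle tin is back upright at about (272,215). Next is the right tin at about (287,250).

Emit:
jog_arm([
  [[0,0,0],[-0.03,0,0],1],
  [[0,0,0],[-0.065,0,0],1],
  [[0,0,0],[-0.096,0,0],1],
  [[0,0,0],[-0.096,0,0],1],
  [[0,0,0],[-0.096,0,0.03],1],
  [[0,0,0],[-0.096,0,0.06],1],
  [[0,0,0],[-0.096,0,0.09],1],
  [[0,0,0],[-0.096,0,0.11],1],
  [[0,0,0],[-0.096,0,0.124],1],
  [[0,0,0],[-0.096,0,0.124],1],
  [[0,0,0],[-0.096,0,0.124],1],
])

```text
time: 17.6
tool_pos: [502.6, -16.5, 56.4]
tcp_rot: [179.9, 0.0, 86.9]
ft_force: [-0.6, 1.1, 0.4]
finger_gap: 85.4
```

Emit:
jog_arm([
  [[0,0,0],[0,0,0],-1],
  [[0,0,0],[0,0,0],-1],
  [[0,0,0],[0,0,0],-1],
  [[0,0,0],[0,0,0],-1],
  [[0,0,0],[0,0,0],-1],
  [[0,0,0],[0,0,0],-1],
], force=50)

```text
time: 18.35
tool_pos: [503.1, -16.8, 56.9]
tcp_rot: [179.9, 0.0, 86.9]
ft_force: [0.1, 0.8, 5.9]
finger_gap: 51.6
```

Emit:
jog_arm([
  [[0,0,0],[0,0,-0.006],-1],
  [[0,0,0],[0,0,-0.015],-1],
  [[0,0,0],[0,0,-0.03],-1],
  [[0,0,0],[0,0,-0.045],-1],
  [[0,0,0],[0,0,-0.055],-1],
  [[0,0,0],[0,0,-0.06],-1],
  [[0,0,0],[0,0,-0.06],-1],
  [[0,0,0],[0,0,-0.06],-1],
  [[0,0,0],[0,0,-0.06],-1],
  [[0,0,0],[0,0,-0.06],-1],
])

```text
time: 19.6
tool_pos: [501.8, -16.6, 115.3]
tcp_rot: [-180.0, -0.0, 86.9]
ft_force: [-0.1, 0.0, -2.3]
finger_gap: 51.9
```

```bash
python3 w.py 16 a7.png
```

```text
t 20.35 pos [502.1 -16.6 115.7] [180.    -0.    86.92] gap 51.5
F [ 0.14  0.16 -2.44] sd [0.32 0.46 0.51] tau [-45.67 -48.68] [0.02 0.02] q6 [ -7.7  -3.2 107.7   0.   75.6  -4.7]
```

View pics/a7.png

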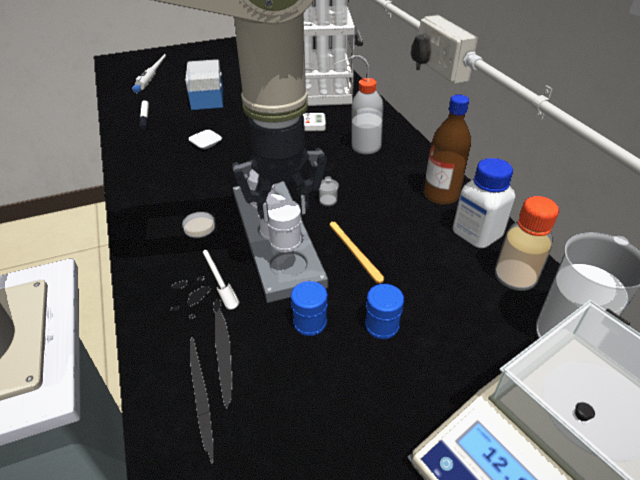

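The right tin is lifted clear at about (285,226), pulling 2.4 N or about 0.25 kg. The left one at 0.64 kg is clearly the heaviest, so I'll put the right one back.

Emit:
jog_arm([
  [[0,0,0],[0,0,0.01],-1],
  [[0,0,0],[0,0,0.022],-1],
  [[0,0,0],[0,0,0.034],-1],
  [[0,0,0],[0,0,0.044],-1],
  [[0,0,0],[0,0,0.052],-1],
  [[0,0,0],[0,0,0.057],-1],
  [[0,0,0],[0,0,0.06],-1],
  [[0,0,0],[0,0,0.06],-1],
  [[0,0,0],[0,0,0.06],-1],
  [[0,0,0],[0,0,0.06],-1],
])

```text
time: 21.7
tool_pos: [502.4, -16.6, 56.9]
tcp_rot: [180.0, 0.0, 86.9]
ft_force: [-5.8, 0.7, 8.0]
finger_gap: 51.6
```

Emit:
jog_arm([
  [[0,0,0],[0,0,0],1],
  [[0,0,0],[0,0,0],1],
  [[0,0,0],[0,0,0],1],
  [[0,0,0],[0,0,0],1],
  [[0,0,0],[0,0,0],1],
  [[0,0,0],[0,0,0],1],
  [[0,0,0],[0,0,-0.02],1],
  [[0,0,0],[0,0,-0.05],1],
  [[0,0,0],[0,0,-0.09],1],
  [[0,0,0],[0,0,-0.124],1],
  [[0,0,0],[0,0,-0.124],1],
])

```text
time: 23.08
tool_pos: [504.3, -16.9, 183.4]
tcp_rot: [179.6, 0.0, 86.9]
ft_force: [0.1, 0.9, -0.4]
finger_gap: 85.1
```

Emit:
jog_arm([
  [[0,0,0],[0.04,0,0],1],
  [[0,0,0],[0.09,0,0],1],
  [[0,0,0],[0.14,0,0],1],
  [[0,0,0],[0.175,0,0],1],
  [[0,0,0],[0.189,0,0],1],
  [[0,0,0],[0.189,0,0],1],
  [[0,0,0],[0.189,0,0],1],
])

```text
time: 23.95
tool_pos: [512.1, 171.0, 179.3]
tcp_rot: [-180.0, 0.0, 86.9]
ft_force: [-0.3, 0.8, 0.3]
finger_gap: 85.3
```

```bash
python3 w.py 2 a8.png
```

```text
t 24.0 pos [512.2 170.9 179.5] [-1.7998e+02  3.0000e-02  8.6850e+01] gap 85.7
F [0.41 0.21 0.46] sd [0.69 0.57 0.13] tau [-48.63 -49.19] [0.01 0.02] q6 [13.  -0.4 98.  -0.  82.4 16.2]
```

View pics/a8.png

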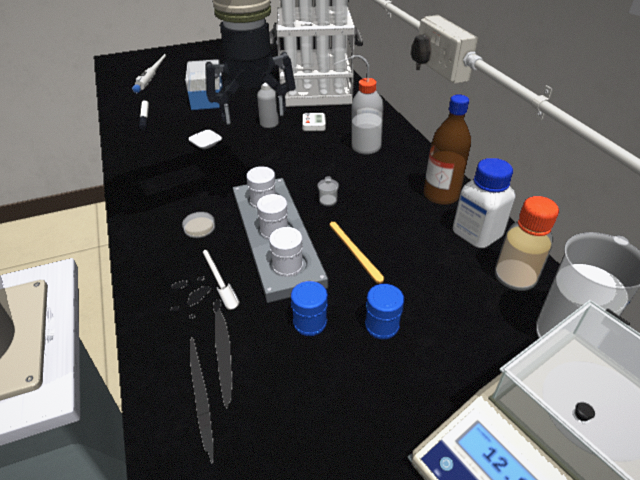

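All three tins are upright in their wells at about (261,180), (272,215) and (287,250). I'll grasp the left one again and lift it until its underside is about 23 cm up.

Emit:
jog_arm([
  [[0,0,0],[0,0,0.03],1],
  [[0,0,0],[0,0,0.06],1],
  [[0,0,0],[0,0,0.09],1],
  [[0,0,0],[0,0,0.11],1],
  [[0,0,0],[0,0,0.124],1],
  [[0,0,0],[0,0,0.124],1],
  [[0,0,0],[0,0,0.124],-1],
  [[0,0,0],[0,0,0.124],-1],
  [[0,0,0],[0,0,0.124],-1],
  [[0,0,0],[0,0,0.124],-1],
  [[0,0,0],[0,0,0.124],-1],
  [[0,0,0],[0,0,0.124],-1],
], force=55)

```text
time: 25.6
tool_pos: [513.1, 172.4, 57.5]
tcp_rot: [179.9, -0.0, 86.9]
ft_force: [-3.4, -0.6, 7.8]
finger_gap: 51.6
```

Emit:
jog_arm([
  [[0,0,0],[0,0,-0.006],-1],
  [[0,0,0],[0,0,-0.02],-1],
  [[0,0,0],[0,0,-0.04],-1],
  [[0,0,0],[0,0,-0.065],-1],
  [[0,0,0],[0,0,-0.09],-1],
  [[0,0,0],[0,0,-0.115],-1],
  [[0,0,0],[0,0,-0.14],-1],
  [[0,0,0],[0,0,-0.165],-1],
  [[0,0,0],[0,0,-0.19],-1],
  [[0,0,0],[0,0,-0.21],-1],
  [[0,0,0],[0,0,-0.22],-1],
  [[0,0,0],[0,0,-0.225],-1],
])

```text
time: 27.1
tool_pos: [512.2, 172.1, 280.9]
tcp_rot: [-180.0, -0.0, 86.9]
ft_force: [0.1, 0.1, -5.9]
finger_gap: 51.2
```

Emit:
jog_arm([
  [[0,0,0],[0,0,0],-1],
  [[0,0,0],[0,0,0],-1],
  [[0,0,0],[0,0,0],-1],
  [[0,0,0],[0,0,0],-1],
  [[0,0,0],[0,0,0],-1],
  [[0,0,0],[0,0,0],-1],
  [[0,0,0],[0,0,0],-1],
  [[0,0,0],[0,0,0],-1],
])

```text
time: 28.1
tool_pos: [512.2, 172.1, 280.7]
tcp_rot: [180.0, 0.0, 86.9]
ft_force: [-0.5, -0.1, -7.0]
finger_gap: 51.6
```

```bash
python3 w.py 10 a9.png; python3 - <<'E'
from h import *
cv2.imwrite("pics/top9.png",snapshot("top")[0])
E
```

```text
t 28.55 pos [512.2 172.1 280.7] [180.     0.    86.92] gap 51.5
F [ 0.13  0.31 -6.14] sd [0.48 0.41 0.59] tau [-51.46 -54.12] [0. 0.] q6 [13.1 -2.8 89.8 -0.  93.  16.2]
```

View pics/a9.png

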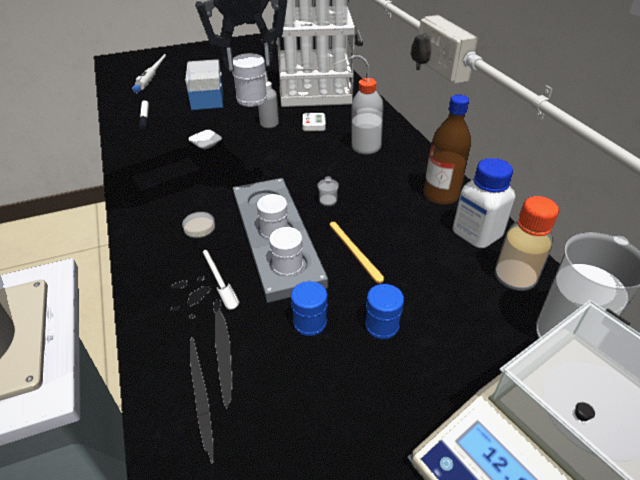

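View pics/top9.png

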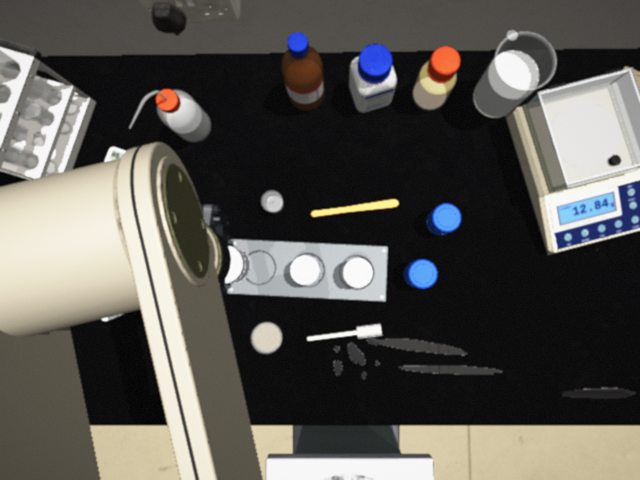

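The side view shows the left tin held upright at about (250,80). The other two are in their wells at about (272,215) and (287,250). In the top view the bystanders are where they were, and the left well at (260,267) is empty. The arm is still, so I'll hand in.

```bash
python3 -c "
from bench import *
print(hand_in())"
```

```text
the job is handed in; nothing more can be done
None
```

I hefted the tins left, middle, right, setting each back in its own well. By wrist force they weigh about 0.64, 0.16 and 0.25 kg, so the left tin is the full one. I then lifted the left tin again and handed in at about 28.6 s, while holding it upright and still. By the arm's pose its underside is about 23.5 cm above the worktop.

The last pictures show the other two tins in their wells, and the petri dish, weighing bottle, scoop, spatula and both blue look-alikes where they were. The wrist force read 6.1 N with the tin held, matching the first heft. The highest force component shown was about 10 N, while setting the middle tin down.

One check disagreed: the wrist and top cameras differed by about 5 mm in y on the lids. I split the difference, and every grasp and placing still seated at the right height.

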